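# Feed and seat the controller board in a key machine's card bay

### The arm

A 6-joint arm with a two-finger parallel gripper is mounted at the origin on the work surface. World frame = base frame: x ahead of the robot, y to its left, z up, the work surface at z = 0. Lengths are in m, angles in degrees, forces in N, time in s.
With the tool pointing down it reaches from about 0.325 to 0.85 m from the base axis. Payload 15.5 kg.
Tool frame: the origin (TCP) lies at the very end of the fingers, on their centre line; the grasp point (between the pads) lies arm.grip_depth behind it (arm.grip_depth is the distance from the TCP to the grasp point, in m); z points along the fingers, y is the line along which they close (so a half turn about z gives the same grasp; the last joint's range is limited). The gripper opens to 91 mm and grips with 3 to 60 N. Pads are 32 mm wide; open, the fingers measure 118 mm over their backs; the gripper's body (76 mm by 178 mm) begins 60 mm behind the grasp point.
Start: joints at [-80.014, 28.281, 77.091, -0, 74.628, -5.472], TCP at [0.167, -0.602, 0.214] pointing down, gripper open.
Joint ranges: [-166.48, 166.48], [-47.26, 123.95], [12.59, 153.08], [-70.14, 250.14], [6.76, 159.57], [-176.63, 176.63]. Speed limits (degrees/s): [108.29, 108.29, 147.25, 172.46, 172.46, 172.46].

### API

Orientations are given as a 3x3 rotation matrix whose columns are the frame's x, y, z axes.
In Python, from rig import arm gives the robot as it stands. Calls block until the motion is done:
- arm.move_to(position, orientation): joint-space move of the TCP to a pose.
- arm.move_l(position, orientation=None, feed=0.15): straight line of the TCP; orientation=None keeps the orientation; feed is the mean speed in m/s.
- arm.move_joints(angles): joint-space move.
- arm.grip(opening): finger opening in m; the grip force is fixed at half the most; returns when the fingers have stopped.
- arm.sleep(seconds).
- arm.solve_ik(position, orientation): joint angles nearest the present ones, or None.
- arm.snapshot(name): name is "scene" or "top" or "wrist"; returns the picture (480x640x3 uint8, red, green, blue); there is no depth.
- arm.get_calibration(name): a dict with "intrinsics" (3x3 intrinsics, pixels), "cam_to_world" (4x4, takes a point from camera to world coordinates). Camera axes: x right, y down, z forward; pixel columns grow to the right and rows downward; lengths in m; the calibration is good to about 2 mm. A picture is of the moment at which its call begins: read the wrist's pose just before it. get_calibration takes no time and is no camera call; for the wrist camera it gives the pose at the moment of the call.
A pose or a line that the arm cannot do raises arm.Unreachable and nothing moves.
- arm.sign_off(): hands the job in; it is judged then, once.
Readings, each from a call of its own:
- arm.current_t(): time.
- arm.current_joint_positions(): joint angles.
- arm.current_dq(): joint speeds.
- arm.current_tau(): joint torques, N m.
- arm.current_ee_pos(): TCP position.
- arm.current_tool_rot(): TCP orientation.
- arm.current_force(): force on the tool from outside, world axes, zero at the start.
- arm.current_torque(): the same for the moment, N m.
- arm.current_width(): finger opening in m.
- arm.current_grasp_force(): force on a finger pad.
Only numpy, scipy, OpenCV 4.12 (cv2) and the standard library are available. Lean on these libraries where they do the work, as an engineer would, in place of code of your own. Each camera call takes 0.05 s, during which the arm holds its last target. There are 200 camera calls.

### The job

Using the wooden push stick, feed the circuit board along its guide channel until it meets the sprung connector, then swing both ejector levers fully inward so that they press the board home and hold it there. Finish with the stick standing on the bench again, off the card bay. The gripper must not touch the board (only the stick and the levers may), and the padlock, can and tray stay where they are.

Things in the scene. Friction and masses are not known exactly. Their poses are not given: they have to be found in the camera images.
- bay: Fixed grey card bay: plate 12 mm thick, x -150 to 125, y -62 to 62 mm. Origin on the bench surface midway between the lever pivots (x 0, y +48 left, -48 right); x points along the channel in the feeding direction, z up. Channel floor at z 12; two rails 10 mm high (inner faces y +-31.5, 6 thick, x -140 to 75) guide the board, open above. Connector housing x 87 to 121, 56 high.
- connector_face (a point): Middle of the face of the black sprung connector block, 50 mm wide and 22 mm high, at the channel's far end, at bay x 62 mm, z 23 mm when free. The board's front plug pushes it up to 26 mm further along +x, against a spring: 3 N at first touch, 6.9 N at 23 mm. It pushes the board back unless the levers hold it.
- board: Loose dark green circuit board, 75 mm long (x, the feeding direction), 60 wide, about 0.22 kg, lying in the channel. Origin: centre of underside. A 22 mm high aluminium bar along its rear edge (rear face at x -37.5) is what stick and levers push; a 22 mm high plug is at the front (x +37.5). Origin in the bay's frame: x 24.5 as it meets the connector (levers catch it from 20), 47 fully home.
- stick_grip (a point): Middle of the upright block grip of the wooden push stick (0.1 kg) standing on the bench beside the bay, 43 mm above its underside. The stick is a bar 110 mm long (x axis), 24 wide, 18 high; the grip on its middle is 40 long, 24 wide, from 18 to 68 mm high. Both ends are alike, 55 mm from this point.
- lever_left (a joint): Swing of the left (bay +y) steel ejector lever, rad. 0: fully out, handle sideways (85 deg from bay +x). Grows counter-clockwise seen from above, handle moving back (-x) and in; 1.66: stop, fully in, handle along the channel. Starts at 0 to 0.25. Its 32 mm roller-tipped arm catches the board's rear edge at about 0.9 and pushes it home. Stiff: stays where left, needs 4 to 7 N at the post.
- lever_right (a joint): The same for the right (bay -y) lever, mirror image: 0 fully out, grows clockwise seen from above, 1.66 fully in. Starts at 0 to 0.25.
- lever_left_post (a point): Middle of the upright black round post, 14 mm in diameter, near the end of the left lever's handle, 82 mm from its pivot; moves with the lever. The post stands from 33 to 71 mm above the bench (this point at 53 mm); the flat steel handle below it is 14 mm wide, 21 to 33 mm above the bench.
- lever_right_post (a point): The same point on the right lever: middle of its 14 mm black round post, 82 mm from its pivot, 53 mm above the bench.
- padlock: Bystander: brass padlock lying flat, about 100 x 60 x 28 mm, origin under its middle. It and the stick stand on opposite sides of the bay, either way round.
- oil_can: Bystander: white round can 52 mm across, 130 mm high, origin under its middle.
- blank_tray: Bystander: grey tray of key blanks, 100 x 130 x 35 mm, origin under its middle.
Things that resemble listed ones, but are neither listed nor needed, are in the scene too. What is shaped like the board but red is not meant.

How it is judged (in metres and radians):
On the way, in this order (a step that is already met when the one before it is completed fails the run):
1. the board has been fed up to the connector (its origin past 20 mm in the bay's frame) with both levers still out (below 0.6 rad) (x of board in the frame of bay above 0.02 m and value of joint each of lever_left, lever_right below 0.6 rad), for 0.1 s.
2. both levers are swung in (past 1.54 rad) and the board is home (its origin past 42.5 mm) (x of board in the frame of bay above 0.0425 m and value of joint each of lever_left, lever_right above 1.54 rad), for 0.2 s.
At the end, for the whole second after the job is handed in: The board lies flat and straight in the channel (within 0.06 rad) with its origin past 42.5 mm in the bay's frame, both levers past 1.54 rad and staying there; the stick stands upright (within 0.08 rad) on the bench itself, its grip point 37 to 46.5 mm above it (all of step 2 and angle between the x axis of board and the x axis of bay, either way round below 0.06 rad and angle between board's own z axis and vertical below 0.06 rad and linear speed of board below 0.01 m/s and height (world z) of stick_grip between 0.037 and 0.0465 m and angle between stick_grip's own z axis and vertical below 0.08 rad); the robot touches nothing.
It fails at once if the gripper or arm touches the board (over 1 N) (contact force between any of the fingers, the arm and board above 1 N).
It fails at once if the padlock is shifted by more than 30 mm (distance of padlock from where it was at the start of the episode above 0.03 m).
It fails at once if the can is shifted by more than 30 mm (distance of oil_can from where it was at the start of the episode above 0.03 m).
It fails at once if the tray is shifted by more than 30 mm (distance of blank_tray from where it was at the start of the episode above 0.03 m).
It also fails if it takes over 72 s, if anything falls off the work surface, if the arm or the gripper's body presses on something with over 40 N, if the wrist force passes 120 N, or if a joint passes its speed limit or range.

## Working session

There is one attempt and no reset: what is moved stays moved. The work goes in short steps, each a Python script; the robot and the scene stay as the last script left them, time stands still between calls to the robot, and variables do not carry over. Pictures are saved under pics/ and viewed, at most 10 in all, crops included, and the job is handed in when it is done.

```bash
mkdir -p pics; ls
python3 - <<'E'
from rig import arm
import cv2,numpy as np
print(arm.grip_depth, arm.current_t())
for n in("top","scene"):
    cv2.imwrite(f"pics/{n}0.png",arm.snapshot(n)[:,:,::-1]); c=arm.get_calibration(n); print(n,np.round(c["intrinsics"],1).tolist(),np.round(c["cam_to_world"],3).tolist())
E
```

```text
pics
0.0188 0.0
top [[433.5, 0.0, 329.9], [0.0, 433.5, 233.1], [0.0, 0.0, 1.0]] [[0.022, -0.976, 0.218, 0.414], [-1.0, -0.02, 0.011, -0.005], [-0.007, -0.218, -0.976, 0.851], [0.0, 0.0, 0.0, 1.0]]
scene [[616.2, 0.0, 323.9], [0.0, 616.2, 241.5], [0.0, 0.0, 1.0]] [[0.096, 0.54, -0.836, 1.78], [0.995, -0.067, 0.071, -0.087], [-0.018, -0.839, -0.544, 0.839], [0.0, 0.0, 0.0, 1.0]]
```

View pics/top0.png

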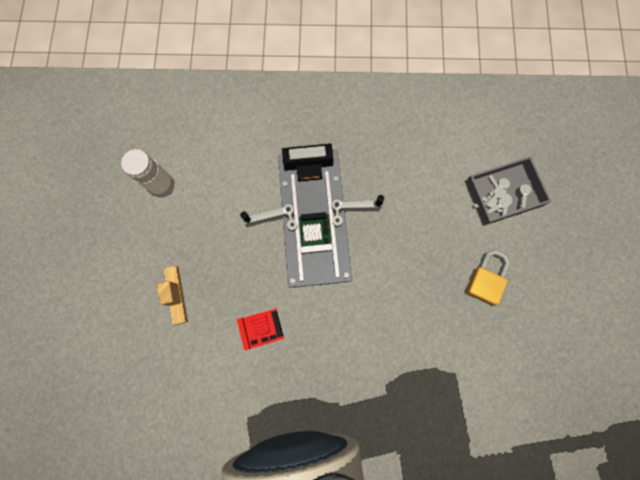

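View pics/scene0.png

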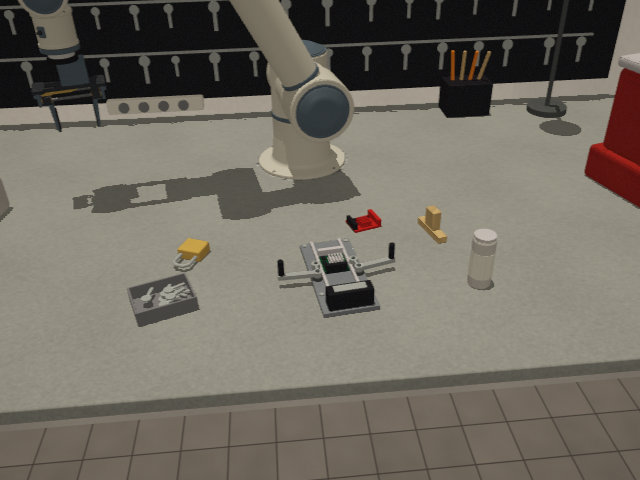

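The top view shows the bay centred at about (315,215), with its connector up at (308,160). The green board is at (315,233), the lever posts at (245,217) left and (380,201) right. The stick is at (173,295) with its grip top at about (165,291), the padlock at (490,282), the can at (140,165) and the tray at (507,190). 

Lookalikes: the red board at (261,329) is not meant. The only wooden item on the bench by the bay is at (173,295), because the pencils in the scene view at (470,70) are far off.

```bash
cat > h.py <<'E'
from rig import arm
import cv2, numpy as np
def ray(cal,uv,z):
    """world point(s) at height z seen at pixel(s) uv"""
    uv=np.atleast_2d(uv).astype(float); M=np.array(cal["cam_to_world"])
    d=np.c_[uv,np.ones(len(uv))]@np.linalg.inv(cal["intrinsics"]).T@M[:3,:3].T
    return M[:3,3]+d*((z-M[2,3])/d[:,2])[:,None]
def proj(cal,P):
    M=np.linalg.inv(cal["cam_to_world"]); p=np.atleast_2d(P)@M[:3,:3].T+M[:3,3]
    q=p@np.array(cal["intrinsics"]).T; return q[:,:2]/q[:,2:]
def down(deg):
    """tool down, closing axis y at deg from world +x"""
    a=np.radians(deg); y=np.array([np.cos(a),np.sin(a),0]); z=np.array([0,0,-1.]); return np.c_[np.cross(y,z),y,z]
E
python3 - <<'E'
from h import *
np.set_printoptions(precision=4,suppress=True)
c=arm.get_calibration("top")
print("plate",ray(c,[(280,157),(338,150),(351,283),(290,287)],.012))
print("posts",ray(c,[(245,217),(380,201)],.06)); 
print("stick bar ends",ray(c,[(170,267),(180,323)],.018),"grip",ray(c,(165,291),.068))
print("padlock,tray,can",ray(c,[(490,282),(507,190)],.03),ray(c,(137,162),.13))
print(arm.current_tool_rot()); w=arm.get_calibration("wrist"); print(np.array(w["cam_to_world"]),w["intrinsics"][0], arm.current_ee_pos())
E
```

```text
plate [[ 0.7601  0.1109  0.012 ]
 [ 0.7778 -0.0087  0.012 ]
 [ 0.5031 -0.0386  0.012 ]
 [ 0.4929  0.079   0.012 ]]
posts [[ 0.6183  0.1647  0.06  ]
 [ 0.6548 -0.0901  0.06  ]]
stick bar ends [[0.5261 0.313  0.018 ]
 [0.4203 0.2832 0.018 ]] grip [[0.4757 0.2985 0.068 ]]
padlock,tray,can [[ 0.5086 -0.3004  0.03  ]
 [ 0.6916 -0.3446  0.03  ]] [[0.6972 0.3481 0.13  ]]
[[ 0.9638  0.2665 -0.0002]
 [ 0.2665 -0.9638  0.0011]
 [ 0.0001 -0.0011 -1.    ]]
[[ 0.2669 -0.9368 -0.2262  0.2299]
 [-0.9637 -0.2596 -0.0619 -0.5856]
 [-0.0007  0.2345 -0.9721  0.3847]
 [ 0.      0.      0.      1.    ]] [431.1786   0.     317.6393] [ 0.1665 -0.602   0.2134]
```

Run:
```python
from h import *
import pickle
arm.move_to([.663,.04,.27],down(-83.5))
c=arm.get_calibration("wrist"); im=arm.snapshot("wrist"); pickle.dump((c,im),open("bay.pkl","wb"))
cv2.imwrite("pics/bay1.png",im[:,:,::-1]); 
arm.move_to([.50,.31,.24],down(-74.3))
c=arm.get_calibration("wrist"); im=arm.snapshot("wrist"); pickle.dump((c,im),open("stick.pkl","wb"))
cv2.imwrite("pics/stick1.png",im[:,:,::-1]); print(arm.current_t())
```

```text
4.275
```

View pics/bay1.png

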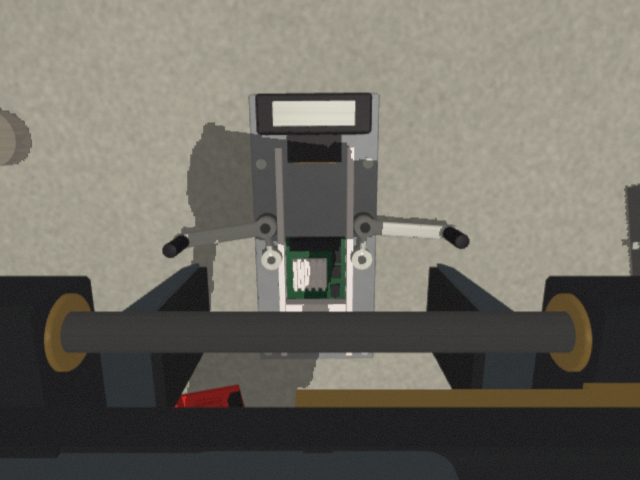

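View pics/stick1.png

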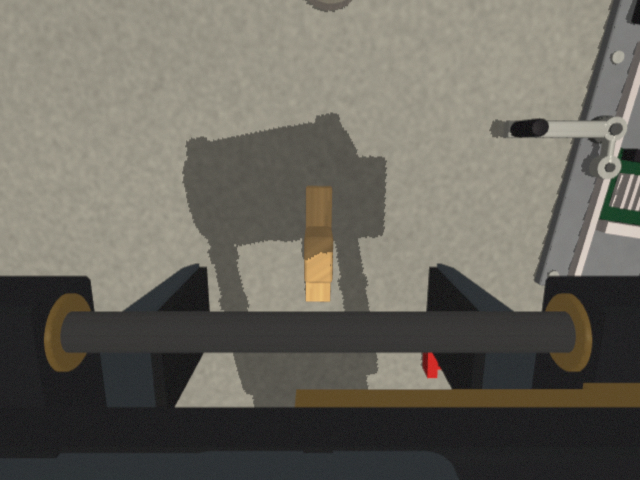

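bay1 shows the connector at (315,150), pivots at (265,227) and (365,227), and post tops at about (170,250) and (462,241). The plate corners are (250,94), (379,94), (261,357) and (375,357), and the board's rear bar is at about (316,304). stick1 is the close check of the choice. It is wood, with bar ends at (319,187) and (318,301) and the grip top's far edge at about (319,250).

Run:
```python
from h import *
import pickle
np.set_printoptions(precision=4,suppress=True)
c,im=pickle.load(open("bay.pkl","rb"))
print("plate TL TR BL BR",ray(c,[(250,94),(379,94),(261,357),(375,357)],.012))
print("pivots",ray(c,[(265,227),(365,227)],.033)); print("posttops",ray(c,[(170,250),(462,241)],.071))
print("bar front/rear top",ray(c,[(316,299),(316,311)],.034))
c2,im2=pickle.load(open("stick.pkl","rb"))
print("stick ends bar top",ray(c2,[(319,187),(318,301)],.018),"widths",ray(c2,[(306,187),(332,187)],.018),"grip top far/near", ray(c2,[(319,252),(318,284)],.068))
a=im[75:375,150:480]; b=im2[170:320,270:370]
o=np.zeros((600,800,3),np.uint8); o[:500,:550]=cv2.resize(a,(550,500)); o[:375,550:800]=cv2.resize(b,(250,375),interpolation=cv2.INTER_CUBIC)
cv2.imwrite("pics/crop.png",o[:,:,::-1])
```

```text
plate TL TR BL BR [[ 0.7656  0.1139  0.012 ]
 [ 0.7793 -0.007   0.012 ]
 [ 0.4956  0.0813  0.012 ]
 [ 0.5096 -0.0423  0.012 ]]
pivots [[ 0.6443  0.087   0.033 ]
 [ 0.6551 -0.0087  0.033 ]]
posttops [[ 0.622   0.1649  0.071 ]
 [ 0.6591 -0.0903  0.071 ]]
bar front/rear top [[0.5772 0.03   0.034 ]
 [0.5644 0.0286 0.034 ]]
stick ends bar top [[0.5271 0.3142 0.018 ]
 [0.4212 0.2854 0.018 ]] widths [[0.524  0.3256 0.018 ]
 [0.5303 0.3029 0.018 ]] grip top far/near [[0.4807 0.3013 0.068 ]
 [0.4539 0.2947 0.068 ]]
```

View pics/crop.png

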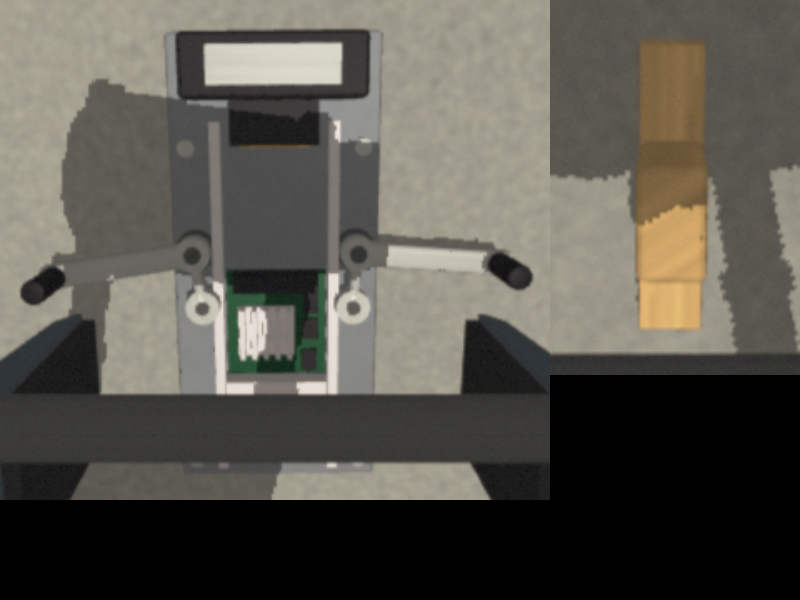

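The crop confirms the upright block grip on a wooden bar, and the board's rear bar is partly hidden by the gripper. Pivot and plate measurements agree within 1.5 mm. The pivot spacing comes out at 96.3 mm against 96 given, and the stick length at 109.7 mm against 110.

Next I grasp the stick and feed the board under force watch.

```bash
cat >> h.py <<'E'
O=np.array([.6498,.0386]); YAW=6.7; a_=np.radians(YAW); R2=np.array([[np.cos(a_),-np.sin(a_)],[np.sin(a_),np.cos(a_)]])
def W(x,y,z): return np.r_[O+R2@[x,y],z]
def B(p): return (np.atleast_2d(p)[:,:2]-O)@R2
E
python3 - <<'E'
from h import *
np.set_printoptions(precision=4,suppress=True)
c=arm.get_calibration("top"); print("board rear (top cam)",B(ray(c,(316,250.5),.034)))
S=[.474,.300]; Rs=down(15.2-90); Rb=down(YAW-90)
arm.move_to([*S,.13],Rs); arm.move_l([*S,.028],feed=.12)
arm.grip(0.0); print("w",arm.current_width(),arm.current_grasp_force())
if not .018<arm.current_width()<.03: raise SystemExit
arm.move_l([*S,.12],feed=.15)
arm.move_to(W(-.165,0,.12),Rb)
cv2.imwrite("pics/held.png",arm.snapshot("scene")[150:350,200:500,::-1].repeat(2,0).repeat(2,1))
print(arm.current_force(),arm.current_width(),arm.current_t())
E
```

```text
board rear (top cam) [[-0.0887  0.0017]]
w 0.02451250204664706 29.999723732471466
[-0.1699 -0.2307 -0.6176] 0.02434982190953638 8.7333
```

View pics/held.png

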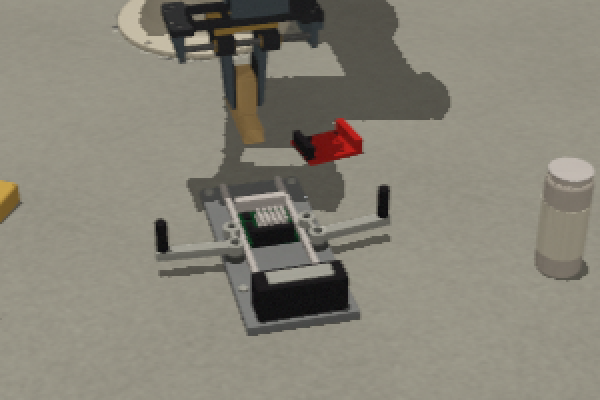

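The stick is held level behind the bay, with its front end at (250,138), and the channel behind the board is clear. Now I feed the board.

Run:
```python
from h import *
np.set_printoptions(precision=2,suppress=True)
Rb=down(YAW-90); z=.0425
f=lambda: float(np.dot(arm.current_force()[:2],R2[:,0]))
arm.move_l(W(-.165,0,z),feed=.12); arm.sleep(.1); f0=f(); print("base",f0,arm.current_force())
arm.move_l(W(-.09,0,z),feed=.07); print("x-90",f()-f0)
arm.move_l(W(-.078,0,z),feed=.05); print("x-78",f()-f0)
for x in np.arange(-.076,-.060,.002):
    arm.move_l(W(x,0,z),feed=.03); arm.sleep(.05); d=f()-f0; print(round(x*1000),round(d,2))
    if d<-2.6: break
arm.sleep(.15); print(B(arm.current_ee_pos())*1000,f()-f0,arm.current_force(),arm.current_t())
cv2.imwrite("pics/fed.png",cv2.resize(arm.snapshot("scene")[220:320,260:410,::-1],(750,500),interpolation=cv2.INTER_CUBIC))
```

```text
base 0.13136342303948884 [ 0.03  0.89 -0.63]
x-90 -0.14444394198955388
x-78 -0.019229494836372416
-76 -0.52
-74 -0.41
-72 1.07
-70 0.87
-68 -3.84
[[-68.26   0.03]] -4.748798109974461 [-4.68  0.25  2.08] 12.9
```

View pics/fed.png

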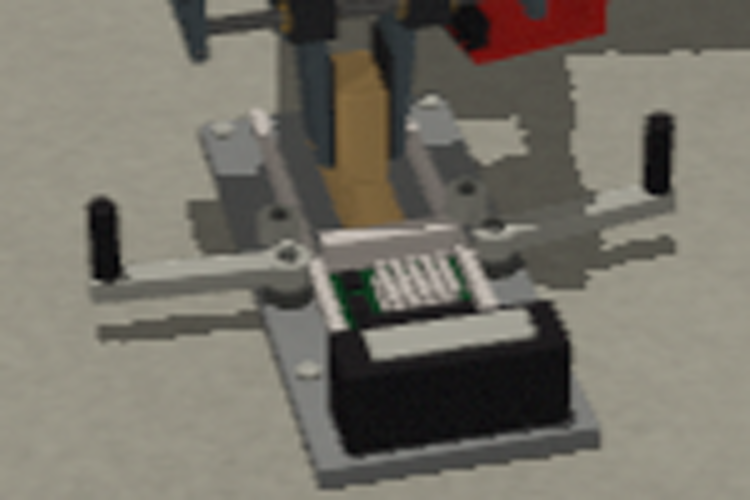

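The plug has met the connector: the force jumped at stick x -68.3, against an expected -68. Both levers are still out. From the measured posts the starting angles are left 0.245 and right 0.16 rad. Next I return the stick to its spot, then swing the levers alternately.

```bash
cat >> h.py <<'E'
def post(s,q,z):
    """tool pose straddling the post of lever s (+1 left, -1 right) at angle q, closing along its path"""
    t=np.radians(85)+q; p=W(.082*np.cos(t),s*(.048+.082*np.sin(t)),z)
    return p,down(YAW+(np.degrees(t)+90-360 if s>0 else 90-np.degrees(t)))
def ftan(s,q):
    t=np.radians(85)+q+np.pi/2; return float(np.dot(arm.current_force()[:2],R2@[np.cos(t),s*np.sin(t)]))
def swing(s,q0,q1,lag=.05,z=.041,limit=25):
    arm.grip(.042); p,R=post(s,q0,.13); arm.move_to(p,R); arm.move_l(post(s,q0,z)[0],feed=.15); arm.grip(.022); f0=ftan(s,q0)
    n=int(np.ceil((q1+lag-q0)/.13))
    for q in np.linspace(q0,q1+lag,n+1)[1:]:
        arm.move_l(*post(s,q,z),feed=.06); d=ftan(s,q); print(round(q-lag,2),round(d,1),end="; ")
        if abs(d)>limit: break
    arm.move_l(*post(s,q-lag,z),feed=.06); arm.grip(.036); arm.move_l(post(s,q-lag,.13)[0],feed=.2); print("t",arm.current_t())
E
python3 - <<'E'
from h import *
Rb=down(YAW-90); S=[.474,.300]
for s in(1,-1):
    for q in(.16,.9,1.7): print(s,q,np.round(arm.solve_ik(*post(s,q,.041)),0))
arm.move_l(W(-.165,0,.0425),feed=.12); arm.move_l(W(-.165,0,.12),feed=.15)
arm.move_to([*S,.10],down(15.2-90)); arm.move_l([*S,.032],feed=.12); arm.move_l([*S,.0285],feed=.03); arm.sleep(.1)
arm.grip(.05); arm.move_l([*S,.16],feed=.15); print(arm.current_t())
cv2.imwrite("pics/placed.png",cv2.resize(arm.snapshot("scene")[180:330,250:510,::-1],(780,450),interpolation=cv2.INTER_CUBIC))
swing(1,.245,1.15)
E
```

```text
AttributeError: 'NoneType' object has no attribute 'rint'

The above exception was the direct cause of the following exception:

Traceback (most recent call last):
TypeError: loop of ufunc does not support argument 0 of type NoneType which has no callable rint method
```

Run:
```python
from h import *
F=np.diag([-1,-1,1.])
print(np.round(arm.current_joint_positions()))
for s in(1,-1):
    for q in(.16,.25,.5,.9,1.2,1.75):
        p,R=post(s,q,.041)
        for k in(np.eye(3),F):
            r=arm.solve_ik(p,R@k); print(s,q,None if r is None else np.round(r))
```

```text
[-3. 37. 93. -0. 50. 80.]
1 0.16 None
1 0.16 [10. 41. 82. -0. 56. -1.]
1 0.25 [ 10.  41.  84.  -0.  56. 174.]
1 0.25 [10. 41. 84. -0. 56. -6.]
1 0.5 [  9.  40.  87.  -0.  54. 159.]
1 0.5 [  9.  40.  87.  -0.  54. -21.]
1 0.9 [  7.  38.  91.  -0.  51. 134.]
1 0.9 [  7.  38.  91.  -0.  51. -46.]
1 1.2 [  5.  37.  93.  -0.  49. 115.]
1 1.2 [  5.  37.  93.  -0.  49. -65.]
1 1.75 [ 1. 36. 95. -0. 49. 79.]
1 1.75 [   1.   36.   95.   -0.   49. -101.]
-1 0.16 [-13.  42.  80.  -0.  58. -16.]
-1 0.16 [-13.  42.  80.  -0.  58. 164.]
-1 0.25 [-13.  42.  81.  -0.  57. -11.]
-1 0.25 [-13.  42.  81.  -0.  57. 169.]
-1 0.5 [-13.  40.  85.  -0.  55.   4.]
-1 0.5 [ -13.   40.   85.   -0.   55. -176.]
-1 0.9 [-12.  39.  89.  -0.  52.  27.]
-1 0.9 [ -12.   39.   89.   -0.   52. -153.]
-1 1.2 [-11.  38.  92.  -0.  50.  46.]
-1 1.2 [ -11.   38.   92.   -0.   50. -134.]
-1 1.75 [-7. 37. 94. -0. 49. 81.]
-1 1.75 [ -7.  37.  94.  -0.  49. -99.]
```

```bash
sed -i 's/+90-360 if/+90-180 if/' h.py
python3 - <<'E'
from h import *
S=[.474,.300]
arm.move_l(W(-.165,0,.0425),feed=.12); arm.move_l(W(-.165,0,.12),feed=.15)
arm.move_to([*S,.10],down(15.2-90)); arm.move_l([*S,.032],feed=.12); arm.move_l([*S,.0285],feed=.03); arm.sleep(.1)
arm.grip(.05); arm.move_l([*S,.16],feed=.15); print(arm.current_t())
cv2.imwrite("pics/placed.png",cv2.resize(arm.snapshot("scene")[180:330,250:510,::-1],(780,450),interpolation=cv2.INTER_CUBIC))
swing(1,.245,1.15)
E
```

```text
18.3583
0.31 -0.6; 0.43 0.3; 0.55 1.3; 0.67 0.3; 0.79 -0.0; 0.91 -0.0; 1.03 0.7; 1.15 -0.3; t 25.525
```

View pics/placed.png

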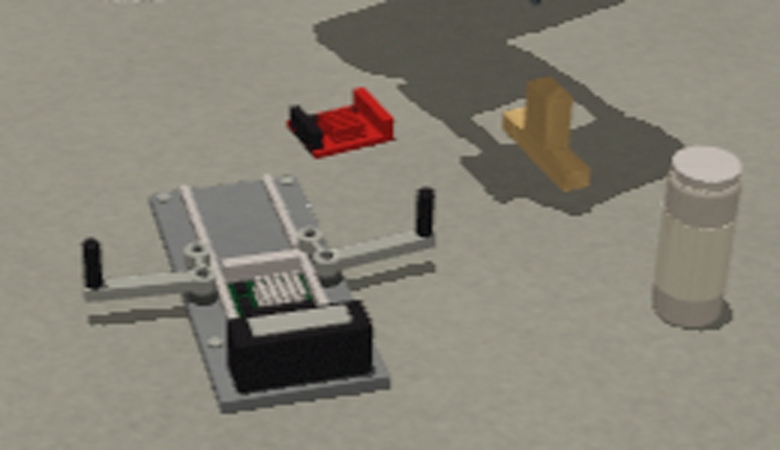

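The stick stands at (548,140) and the board is still at the connector. The swing forces near zero make me doubt the lever moved, so I look.

Run:
```python
from h import *
print(B(arm.current_ee_pos()))
cv2.imwrite("pics/l1.png",cv2.resize(arm.snapshot("scene")[180:330,250:510,::-1],(780,450),interpolation=cv2.INTER_CUBIC))
```

```text
[[-0.07176016  0.08788832]]
```

View pics/l1.png

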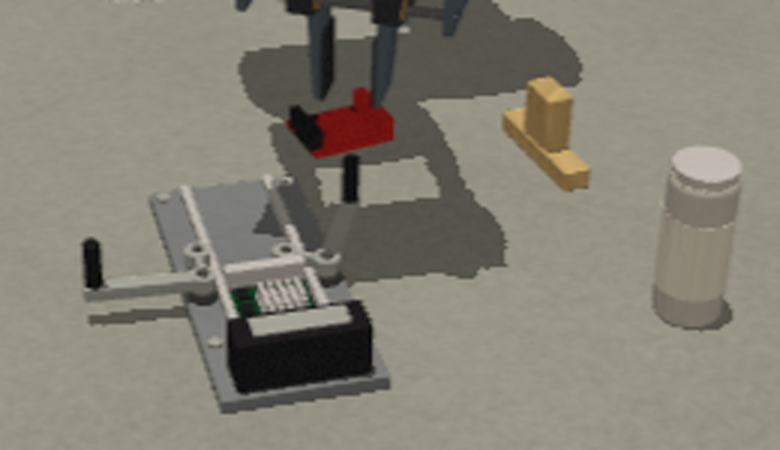

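The left lever has moved to about 1.1 rad, with its roller just behind the board's rear bar. Now the right lever goes fully in, then the left.

Run:
```python
from h import *
swing(-1,.16,1.67); swing(1,1.13,1.67)
arm.move_l([.48,0.13,.25],feed=.3)
for n,b in(("scene",(180,330,250,450)),):
    cv2.imwrite("pics/l2.png",cv2.resize(arm.snapshot(n)[b[0]:b[1],b[2]:b[3],::-1],(800,600),interpolation=cv2.INTER_CUBIC))
print(arm.current_t())
```

```text
0.24 0.6; 0.37 -0.8; 0.5 -0.5; 0.63 0.1; 0.76 0.5; 0.89 1.1; 1.02 -0.0; 1.15 0.0; 1.28 0.4; 1.41 0.1; 1.54 -0.1; 1.67 -0.8; t 33.2333
1.2 0.0; 1.32 -1.0; 1.43 0.7; 1.55 0.1; 1.67 -16.3; t 39.7583
40.475
```

View pics/l2.png

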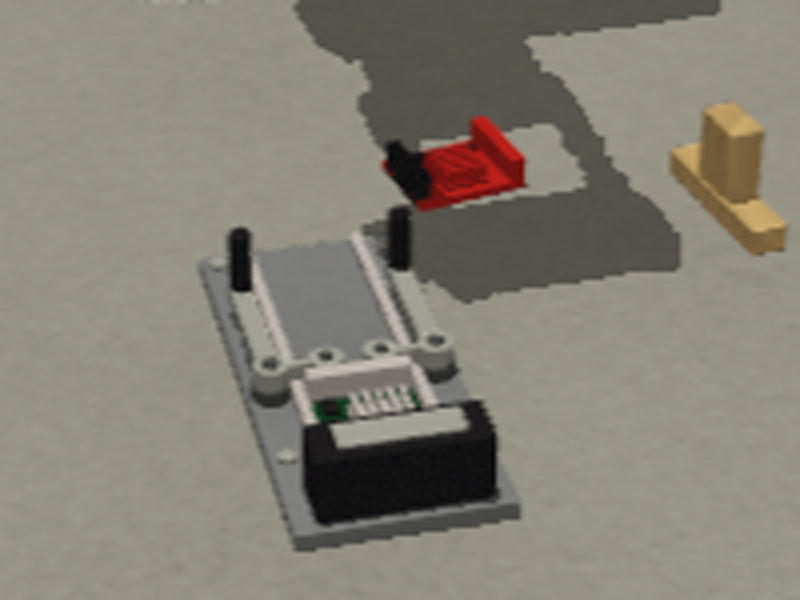

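Both levers look in and the board is home, with rollers at (325,355) and (380,348) behind its bar. The left one pressed its stop with 16 N. The right one showed no stop force, so I nudge it until it does.

Run:
```python
from h import *
swing(-1,1.6,1.74,limit=15)
swing(-1,1.6,1.78,limit=15) if abs(ftan(-1,1.6))>99 else None
arm.move_l([.48,-.1,.25],feed=.3); c=arm.get_calibration("scene")
im=arm.snapshot("scene"); print(arm.current_t())
np.set_printoptions(precision=1,suppress=True)
# expected pixels of post tops at 1.54 and 1.66 rad against dark post blobs, z 71
for s in(1,-1):
    e=[proj(c,post(s,q,.071)[0])[0] for q in(1.54,1.66)]; u,v=e[1].astype(int)
    g=im[v-6:v+16,u-12:u+13].max(2)<50; yy,xx=np.nonzero(g); k=yy<yy.min()+5
    print(s,*e,"seen top",xx[k].mean()+u-12,yy.min()+v-6)
```

```text
1.64 0.3; 1.74 -37.3; t 46.375
47.1583
1 [353.3 230.9] [349.2 231.3] seen top 353.2 225
-1 [305.1 237.2] [309.2 236.6] seen top 309.5925925925926 237
```

The right lever now pressed its stop with 37 N, and its post is within a pixel of the 1.66 rad prediction. My automatic left reading was spoiled by the dark plug of the red board behind it. In the last picture the left post stood at (350,232), against (349,231) predicted for 1.66. I hand in.

```bash
python3 -c "
from rig import arm
print(arm.sign_off(), arm.current_t())"
```

```text
the job is handed in; nothing more can be done
the job is handed in; nothing more can be done
```

I handed the job in at about 47 s: the board is fed and held home by both levers at their stops, the stick stands back on the bench, and the padlock, can and tray were left alone; no verdict was returned.

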